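Feed the plywood plate under the jig's leaf spring

ROBOT

A 6-joint arm with a two-finger parallel gripper is mounted at the origin on the work surface. World frame = base frame: x ahead of the robot, y to its left, z up, the work surface at z = 0. Lengths are in m, angles in rad, forces in N, time in s.
With the tool pointing down it reaches from about 0.35 to 0.775 m from the base axis. Payload 7.3 kg.
Tool frame: the origin (TCP) lies between the finger pads; the fingertips stand env.nose_length ahead of it and the grasp point (between the pads) lies 5 mm behind it (env.nose_length is the distance from the TCP to the fingertips, in m); y points along the fingers, z is the direction in which the jaws open and shut, and the axes are right-handed (so a half turn about y gives the same grasp; the last joint's range is limited). The gripper opens to 92 mm and grips with 3 to 60 N. Pads are 19 mm wide; open, the fingers measure 130 mm over their backs; the gripper's body (75 mm by 190 mm) begins 47 mm behind the grasp point.
Start: joints at [1.145, 0.342, 1.524, -0, 1.275, -0.146], TCP at [0.145, 0.505, 0.241] pointing down, gripper open.
Joint ranges: [-2.53, 2.53], [-0.77, 2.02], [0.04, 2.7], [-1, 4.14], [0.28, 2.66], [-3.11, 3.11]. Speed limits (rad/s): [2.57, 2.57, 3.14, 3.14, 3.14, 3.14].

INTERFACE

Orientations are given as a unit quaternion [x, y, z, w].
In Python, from plant import env, imaging gives the robot as it stands.
- The arm moves only by the shell command python3 -m handwheel 'ROWS' [OPENING] [FORCE]. ROWS is JSON, one flat list of numbers, 6 for each row, row after row: the shift along the world's x, y, z each as a share of 0.025 m, from -1 to 1, then the turn, a rotation vector about the world's x, y, z each as a share of 4 degrees, from -1 to 1. A call has 1 to 20 rows; each row shifts and turns the pose as measured when the row begins; what a row does not reach is not made up. A row lasts 1/12 s, in which the tool goes at most 41.7 mm and 7.16 degrees, less where a joint would pass 70% of its speed; a pose out of reach is approached as far as the arm can. A call with a number of a shift or a turn outside -1 to 1 is refused whole. A call with a gripper value outside its range is refused whole. OPENING is the opening, from 0 (shut) to 1 (fully open), set as the call begins (- or left out, the last holds). The fingers move at their own pace and stop on an object; FORCE is the grip in N (left out, the last holds). Time passes only in rows, so rows that do not move let the fingers close. It gives the time, the measured TCP pose, the force and the opening at its end, in the units of the state.
- env.sense(): the state, without advancing time (a new reading comes with each control period).
- imaging.camera(name): name is "side" or "top" or "wrist"; returns a dict with "frame" (384x512x3 uint8, red, green, blue), "fx", "fy", "cx", "cy" (pixels), "k1" (the pictures are not rectified: a ray, as slopes to the right and down, at radius r is drawn at 1 + k1 r^2 times it, then the intrinsics apply), "view" (4x4, takes a point from world to camera coordinates); the wrist camera has in their place "tool_from_camera" (4x4, takes a point from camera to tool coordinates, whose origin is the TCP and whose axes are the tool frame's). Camera axes: x right, y down, z forward; pixel columns grow to the right and rows downward; lengths in m; the calibration is good to about 2 mm. A picture is of the moment at which its call begins: read the wrist's pose just before it. There is no depth.
- env.close_job(): hands the job in, once; it reports no verdict.
The state is a dict: "t": time; "q": joint angles; "qvel": joint speeds; "joint_efforts": joint torques, N m; "position": TCP position; "orientation": TCP orientation; "contact_force": force on the tool from outside, world axes, zero at the start; "torque": the same for the moment, N m; "finger_gap": finger opening in m.
Only numpy, scipy, OpenCV 4.12 (cv2) and the standard library are available. Lean on these libraries where they do the work, as an engineer would, in place of code of your own. Each camera call takes 0.05 s, during which the arm holds its last target. There are 200 camera calls.

TASK

A plywood plate lies on the sprung loading pad of the drilling jig. With the fingertips, press it down hard on the shelf behind its cleat and, keeping it pressed down, slide it under the entry bar and the steel leaf spring until it is fully home against the end stop and the pad has sprung back up behind it. Do not lift or tip the plate, leave the other things on the bench where they are, and finish clear of everything.

Things in the scene. Friction and masses are not known exactly. Their poses are not given: they have to be found in the camera images.
- jig: The drilling jig, fixed to the bench: a plywood channel 290 mm long, 130 mm wide, open at the back. Origin: on the bench top, mid-width; x = feed direction (towards the end stop), z up. In its frame, mm: side fences with inner faces at y -47 and +47, 18 thick, tops at z 46, x -126 to 148; loading pad 90 wide, x -126 to -26; fixed white bed, top at z 30, x -25 to 148.
- jig_entry (a point): Middle of the underside of the aluminium entry bar (jig x 42, y 0, z 46 mm), which crosses the channel from jig x 36 to 48 mm, top at z 60 mm. From under it a steel leaf spring, 46 mm wide, slopes down along the feed to its lowest point at about jig x 88, z 35 mm, then turns up.
- pad (a joint): Depth of the sprung loading pad, m: 0 = up (top at jig z 39 mm), 0.009 = down, flush with the bed. Moves straight down; takes 8 N to start, 12 N fully down. With the pad up the plate's front edge butts against the entry bar: press the plate 6 to 9 mm down (5 at least) to pass under it. It springs up again only when the plate has left it completely; keep pressing until then.
- leaf (a joint): Angle of the leaf spring in rad: 0 = at rest, about 0.14 when the 12 mm plate lies under it on the bed; it then presses down with about 5 N and drags on the plate.
- plate: Loose plywood plate, dark film face, 140 (x) x 90 (y) x 12 mm, about 0.13 kg. Origin: centre of the underside (jig z 39 mm at the start); x = feed direction. A wooden cleat 14 (x) x 60 (y) mm, 12 mm high, is glued across its top from plate x -32 to -18 mm; behind it a flat shelf of 38 mm reaches the rear edge. Fingers press on the shelf and push on the cleat's rear face.
- plate_ledge (a point): Point on the top face of the plate in the middle of the shelf behind the cleat, 19 mm behind the cleat's rear face and 19 mm ahead of the plate's rear edge: the place to press.
- jig_home (a point): Where the plate's origin is when home, on the bed (jig x 48 mm, y 0, z 30 mm); the plate's front edge is then on the end stop, whose face is at jig x 118 mm, top at z 54 mm. Two small steel drill-bush lugs stand over the plate's front corners (jig x 93 to 115, z 47 to 56 mm).
- square: Bystander: aluminium carpenter's square lying flat, legs 260 and 123 mm, 5 mm thick. Origin under the middle of the long leg.
- caster: Bystander: steel caster standing on its mounting plate (75 x 60 mm), wheel up, 88 mm high. Origin under the plate's centre.
- drill: Bystander: cordless drill standing on its battery (85 x 70 mm), 190 mm high, chuck to its x. Origin under the battery.
- disc: Bystander: dark round plywood disc, 110 mm in diameter, 12 mm thick, lying flat. Origin under its centre.
Things that resemble listed ones, but are neither listed nor needed, are in the scene too. Leave any orange or red look-alike of the plate alone.

How it is judged:
By the outcome, as a careful person would: the job done as asked, in the order asked, and still so for the second after the job is handed in, with the robot touching nothing.
It also fails if it takes over 42 s, if anything falls off the work surface, if the arm or the gripper's body presses on something with over 40 N, if the wrist force passes 120 N, or if a joint passes its speed limit or range.

## Working session

There is one attempt and no reset: what is moved stays moved. The work goes in short steps, Python scripts to look and compute and a shell command to move; the robot and the scene stay as the last step left them, time stands still between calls to the robot, and variables do not carry over. Pictures are saved under pics/ and viewed, about 8 in all and at most 12, crops included, and the job is handed in when it is done.

```bash
mkdir -p pics; ls; python3 - <<'E'
from plant import env, imaging
import cv2
print(env.nose_length, env.sense())
for n in ("top","side"):
    c=imaging.camera(n); cv2.imwrite(f"pics/{n}1.png",cv2.cvtColor(c["frame"],cv2.COLOR_RGB2BGR))
    print(n,{k:v for k,v in c.items() if k!="frame"})
E
```

```text
pics
0.014 {'t': 0.0, 'q': array([ 1.14498600e+00,  3.42732027e-01,  1.52502462e+00,  1.78921709e-05,
        1.27536818e+00, -1.45995276e-01]), 'qvel': array([-1.05642952e-03,  5.03027303e-04, -6.72293416e-04, -7.02536902e-05,
       -8.86093412e-04,  5.11309547e-04]), 'joint_efforts': array([-2.75258590e-04, -4.31251502e+01, -2.44213110e+01,  7.17507675e-02,
        5.61498245e-02, -1.34313368e-04]), 'position': array([0.14480611, 0.50423986, 0.24003745]), 'orientation': array([ 0.70071511, -0.09876751,  0.09845035, -0.69967909]), 'contact_force': array([-0.03595254,  0.05826113, -0.24240704]), 'torque': array([ 0.00373608, -0.00412441,  0.01113002]), 'finger_gap': 0.0920194586615465}
top {'fx': 413.5199434835757, 'fy': 413.5199434835757, 'cx': 251.899998502604, 'cy': 192.02235151743432, 'k1': -0.12418373304985195, 'view': array([[-0.00448764, -0.99997294, -0.00582964,  0.03093441],
       [-0.98707517,  0.00536351, -0.16016818,  0.57240698],
       [ 0.16019512,  0.00503552, -0.98707252,  1.18803292],
       [ 0.        ,  0.        ,  0.        ,  1.        ]])}
side {'fx': 442.2985363586897, 'fy': 442.2985363586897, 'cx': 250.11013473316143, 'cy': 187.47976568338396, 'k1': -0.06450622561474517, 'view': array([[ 0.90287085, -0.42943896, -0.02015945, -0.49654607],
       [-0.3033781 , -0.60320792, -0.73763266,  0.23597285],
       [ 0.30460786,  0.67210296, -0.67490122,  1.25511256],
       [ 0.        ,  0.        ,  0.        ,  1.        ]])}
```

View pics/top1.png

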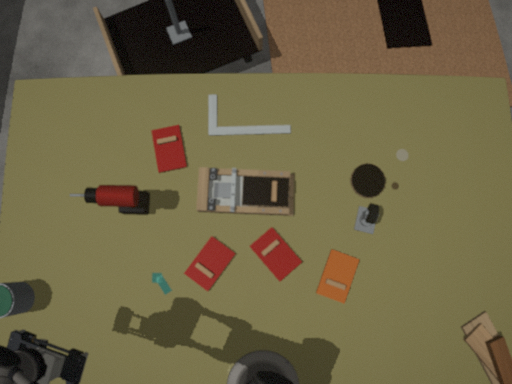

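View pics/side1.png

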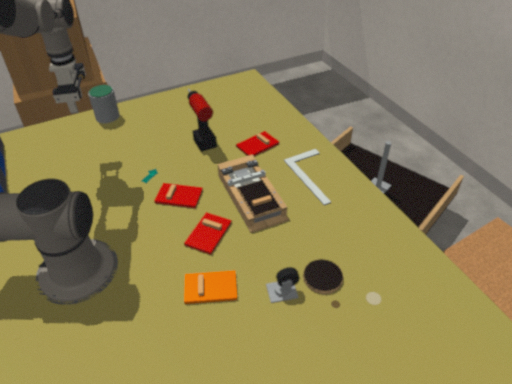

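The top view shows the jig at cols 198–293, rows 167–215, feeding towards the left (world +y). The plate is at cols 243–289 and the end stop is at col ~203. I'll enlarge this area.

```bash
cat > h.py <<'E'
import numpy as np, cv2
def ray_world(c,uv,z):
    K=np.array([[c["fx"],0,c["cx"]],[0,c["fy"],c["cy"]],[0,0,1]])
    p=cv2.undistortPoints(np.array([[uv]],float),K,np.array([c["k1"],0,0,0,0]))[0,0]
    V=c["view"];R=V[:3,:3];o=-R.T@V[:3,3];d=R.T@np.array([p[0],p[1],1])
    return o+d*(z-o[2])/d[2]
def proj(c,P):
    K=np.array([[c["fx"],0,c["cx"]],[0,c["fy"],c["cy"]],[0,0,1]]);V=c["view"]
    return cv2.projectPoints(np.array(P,float).reshape(-1,3),cv2.Rodrigues(V[:3,:3])[0],V[:3,3],K,np.array([c["k1"],0,0,0,0]))[0][:,0]
E
python3 - <<'E'
import cv2
a=cv2.imread("pics/top1.png")[155:225,188:302]
cv2.imwrite("pics/crop1.png",cv2.resize(a,None,fx=7,fy=7,interpolation=cv2.INTER_CUBIC))
E
```

```text
(no output)
```

View pics/crop1.png

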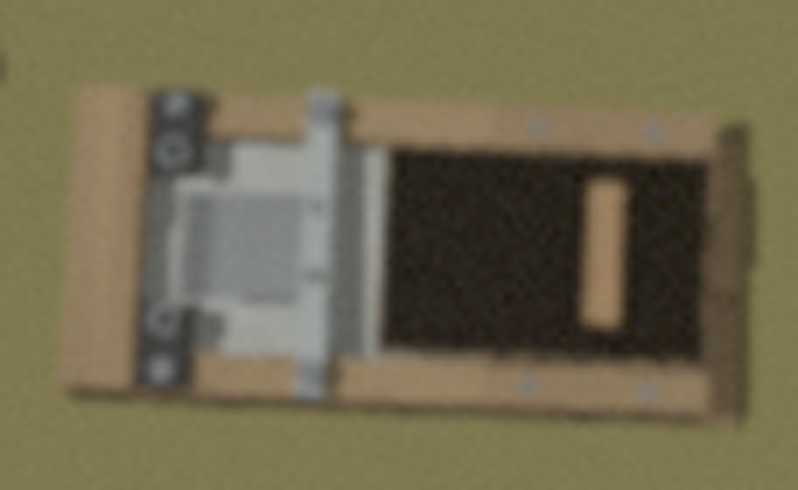

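```bash
python3 - <<'E'
from h import *; from plant import imaging
c=imaging.camera("top")
def W(x,y,z): return ray_world(c,((x+.5)/7-.5+188,(y+.5)/7-.5+155),z)
for n,pts in dict(plate=[(388,150,.051),(385,350,.051),(705,160,.051),(700,357,.051)],
 cleat=[(585,178,.063),(580,328,.063),(628,178,.063),(622,328,.063)],
 stop=[(75,85,.054),(65,390,.054)],rearfence=[(718,115,.046),(710,412,.046)],bar=[(310,92,.06),(342,92,.06),(297,398,.06),(328,398,.06)]).items():
    w=np.array([W(*p) for p in pts]); print(n,(w*1000).round(1).tolist(),(w.mean(0)*1000).round(1))
s=np.array([0,0]);
E
```

```text
plate [[620.5, 54.5, 51.0], [534.3, 55.8, 51.0], [615.4, -81.0, 51.0], [530.6, -77.3, 51.0]] [575.2 -12.   51. ]
cleat [[605.5, -29.1, 63.0], [541.6, -26.2, 63.0], [605.5, -47.2, 63.0], [541.5, -43.8, 63.0]] [573.5 -36.6  63. ]
stop [[649.2, 188.9, 54.0], [517.5, 190.9, 54.0]] [583.4 189.9  54. ]
rearfence [[636.1, -87.4, 46.0], [507.7, -81.5, 46.0]] [571.9 -84.5  46. ]
bar [[644.1, 87.5, 60.0], [644.0, 73.8, 60.0], [513.0, 92.5, 60.0], [513.0, 79.5, 60.0]] [578.5  83.3  60. ]
```

```bash
cat >> h.py <<'E'
from scipy.spatial.transform import Rotation as Ro
F=np.array([.0419,.9991,0]);S=np.array([-.9991,.0419,0]);O=np.array([.5772,.0414,0])
def togo(env,jx,jy,tipz):
    s=env.sense();p=s["position"];R=Ro.from_quat(s["orientation"])
    tgt=O+F*jx+S*jy+np.array([0,0,tipz+env.nose_length])
    A=R.as_matrix()
    yv=np.array([0,0,-1.]);zs=min((S,-S),key=lambda v:-v@A[:,2])
    T=np.column_stack([np.cross(yv,zs),yv,zs])
    rv=(Ro.from_matrix(T)*R.inv()).as_rotvec(degrees=True)
    d=tgt-p;j=p-O
    print("t",round(s["t"],2),"tip jig mm",(np.array([j@F,j@S,p[2]-env.nose_length])*1e3).round(1),"units shift",(d/.025).round(2),"turn",(rv/4).round(2),"F",s["contact_force"].round(1),"gap",round(s["finger_gap"],4))
E
python3 -c "
from h import *; from plant import env
togo(env,-104,0,.1); print(Ro.from_quat(env.sense()['orientation']).as_matrix().round(2), env.sense()['q'])"
```

```text
t 0.15 tip jig mm [444.4 451.4 226.2] units shift [ -157.01 -4174.77    -5.05] turn [ 1.000e-02 -2.000e-02 -1.909e+01] F [-0.4  0.1  0.7] gap 0.0917
[[ 0.96 -0.    0.28]
 [-0.28 -0.    0.96]
 [-0.   -1.   -0.  ]] [ 1.14500294e+00  3.42549497e-01  1.52479741e+00  1.79083220e-05
  1.27540964e+00 -1.46012643e-01]
```

```bash
R="";python3 -m handwheel '[0.75,-1,0,0,0,-0.83,0.75,-1,0,0,0,-0.83,0.75,-1,0,0,0,-0.83,0.75,-1,0,0,0,-0.83,0.75,-1,0,0,0,-0.83,0.75,-1,0,0,0,-0.83,0.75,-1,0,0,0,-0.83,0.75,-1,0,0,0,-0.83,0.75,-1,0,0,0,-0.83,0.75,-1,0,0,0,-0.83,0.75,-1,0,0,0,-0.83,0.75,-1,0,0,0,-0.83,0.75,-1,0,0,0,-0.83,0.75,-1,0,0,0,-0.83,0.75,-1,0,0,0,-0.83,0.75,-1,0,0,0,-0.83,0.75,-1,0,0,0,-0.83,0.75,-1,0,0,0,-0.83]' 0.22 20
python3 -c "
from h import *; from plant import env
togo(env,-.104,0,.1)"
```

```text
t: 1.65
position: [0.4878, 0.0337, 0.2369]
orientation: [0.55, -0.448, 0.443, -0.548]
contact_force: [0.4, 0.1, -0.2]
finger_gap: 0.0201
t 1.65 tip jig mm [-11.4  89.  222.9] units shift [ 3.4  -3.85 -4.91] turn [-0.04 -0.08 -3.58] F [ 0.4  0.1 -0.2] gap 0.0201
```

```bash
python3 -m handwheel '[0.7,-0.8,0,0,0,-0.7,0.7,-0.8,0,0,0,-0.7,0.7,-0.8,0,0,0,-0.7,0.7,-0.8,-0.7,0,0,-0.7,0.7,-0.7,-0.9,0,0,-0.7,0,0,-0.9,0,0,-0.3,0,0,-0.9,0,0,0,0,0,-0.8,0,0,0,0,0,-0.6,0,0,0,0,0,0,0,0,0,0,0,0,0,0,0]'
python3 - <<'E'
from h import *; from plant import env,imaging
togo(env,-.104,0,.1)
c=imaging.camera("wrist"); print({k:v for k,v in c.items() if k!="frame"})
cv2.imwrite("pics/w1.png",cv2.cvtColor(c["frame"],cv2.COLOR_RGB2BGR))
E
```

```text
t: 2.57
position: [0.5811, -0.0777, 0.1083]
orientation: [-0.479, 0.523, -0.519, 0.477]
contact_force: [0.1, -0.2, 0.2]
finger_gap: 0.0198
t 2.57 tip jig mm [-118.8   -8.9   94.3] units shift [-0.33  0.61  0.23] turn [-0.03 -0.09  0.62] F [ 0.1 -0.2  0.2] gap 0.0198
{'fx': 282.54105614955677, 'fy': 282.54105614955677, 'cx': 253.01883402972288, 'cy': 194.64109637287748, 'k1': -0.012869336605571281, 'tool_from_camera': array([[ 4.00954081e-04,  9.51488205e-01,  3.07684961e-01,
        -8.35435881e-02],
       [-1.90565081e-06, -3.07684985e-01,  9.51488282e-01,
        -1.43368441e-01],
       [ 9.99999920e-01, -3.82089449e-04, -1.21554346e-04,
         3.55314498e-04],
       [ 0.00000000e+00,  0.00000000e+00,  0.00000000e+00,
         1.00000000e+00]])}
```

View pics/w1.png

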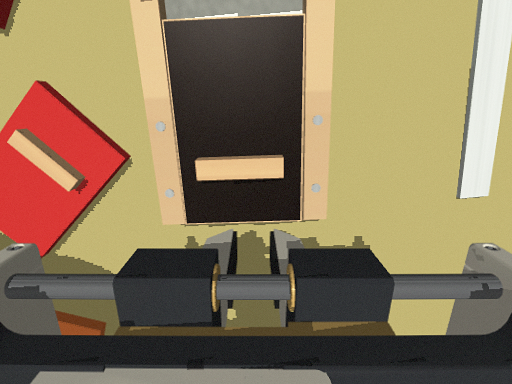

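The wrist view shows the plate straight in the channel: rear corners near (186,223) and (301,221), front corners near (164,20) and (303,14), and the cleat at rows 157–181. The fingers are behind it and a bit to the right. I'll locate these points in the jig frame.

```bash
python3 - <<'E'
from h import *; from plant import env,imaging
s=env.sense();c=imaging.camera("wrist")
M=np.eye(4);M[:3,:3]=Ro.from_quat(s["orientation"]).as_matrix();M[:3,3]=s["position"]
c["view"]=np.linalg.inv(M@c["tool_from_camera"])
for n,u,v,z in [("rearL",186,223,.051),("rearR",301,221,.051),("frL",164,20,.051),("frR",303,14,.051),("cleat rear base L",197,181,.051),("cleatR",284,178,.051),("fenceL inner rear",185,223,.046),("fence outL",162,225,.046),("fence outR",327,219,.046)]:
    w=ray_world(c,(u,v),z);j=w-O;print(n,(w*1e3).round(1),"jig",(np.array([j@F,j@S])*1e3).round(1))
togo(env,-.104,0,.1)
E
```

```text
rearL [528.9 -77.6  51. ] jig [-120.9   43.2]
rearR [617.6 -83.2  51. ] jig [-122.8  -45.5]
frL [536.7  60.4  51. ] jig [17.3 41.2]
frR [623.6  56.1  51. ] jig [ 16.6 -45.8]
cleat rear base L [542.3 -45.   51. ] jig [-87.8  31.2]
cleatR [606.3 -48.1  51. ] jig [-88.2 -32.8]
fenceL inner rear [526.6 -79.6  46. ] jig [-123.    45.4]
fence outL [508.  -79.8  46. ] jig [-124.   64.]
fence outR [638.7 -85.4  46. ] jig [-124.1  -66.8]
t 2.67 tip jig mm [-118.8   -9.3   95.2] units shift [-0.35  0.61  0.19] turn [-0.03 -0.07  0.62] F [0.1 0.5 0.3] gap 0.0203
```

```bash
python3 -m handwheel '[-0.2,0.4,-0.3,0,0,0.4,-0.15,0.3,-0.3,0,0,0.2,0,0,-0.3,0,0,0,0,0,-0.3,0,0,0,0,0,-0.2,0,0,0,0,0,0,0,0,0]'
python3 -c "
from h import *; from plant import env
togo(env,-.102,-0.001,.051)"
```

```text
t: 3.17
position: [0.576, -0.0601, 0.0779]
orientation: [0.488, -0.508, 0.512, -0.491]
contact_force: [-0.1, -0.5, -0.2]
finger_gap: 0.0203
t 3.17 tip jig mm [-101.4   -3.    63.9] units shift [-0.08 -0.02 -0.51] turn [ 0.01  0.09 -0.01] F [-0.1 -0.5 -0.2] gap 0.0203
```

```bash
python3 -m handwheel '[-0.06,-0.05,-0.3,0,0.05,0,0,0,-0.2,0,0,0,0,0,-0.1,0,0,0,0,0,-0.1,0,0,0]'
python3 -c "
from h import *; from plant import env
togo(env,-.102,-0.001,.051)"; python3 -m handwheel '[0,0,-0.15,0,0,0,0,0,-0.15,0,0,0,0,0,-0.15,0,0,0]'
python3 -c "
from h import *; from plant import env
togo(env,-.102,-0.001,.042)"
```

```text
t: 3.5
position: [0.5754, -0.062, 0.0602]
orientation: [0.488, -0.509, 0.512, -0.49]
contact_force: [-2.6, 1.9, 7.3]
finger_gap: 0.0202
t 3.5 tip jig mm [-103.4   -2.5   46.2] units shift [-0.06  0.06  0.19] turn [0.01 0.07 0.01] F [-2.6  1.9  7.3] gap 0.0202
t: 3.75
position: [0.5756, -0.0622, 0.0558]
orientation: [0.488, -0.509, 0.513, -0.49]
contact_force: [-15.7, 3.3, 44.1]
finger_gap: 0.02
t 3.75 tip jig mm [-103.6   -2.7   41.8] units shift [-0.07  0.07  0.01] turn [0.02 0.09 0.02] F [-15.7   3.3  44.1] gap 0.02
```

```bash
python3 -m handwheel '[0,0.2,-0.1,0,0,0,0,0.2,-0.1,0,0,0,0,0.2,-0.1,0,0,0,0,0.2,-0.1,0,0,0]'
python3 -c "
from h import *; from plant import env
togo(env,-.003,-0.001,.042)"
```

```text
t: 4.08
position: [0.5801, -0.051, 0.0563]
orientation: [0.488, -0.501, 0.52, -0.491]
contact_force: [-6.1, -10.8, 16.7]
finger_gap: 0.0204
t 4.08 tip jig mm [-92.2  -6.8  42.3] units shift [-0.08  3.57 -0.01] turn [ 0.24  0.3  -0.01] F [ -6.1 -10.8  16.7] gap 0.0204
```

```bash
python3 -m handwheel '[-0.12,0.2,-0.15,0.15,0.2,0,-0.1,0.2,-0.15,0.15,0.2,0,-0.05,0.2,-0.15,0,0.05,0]'
python3 -c "
from h import *; from plant import env,imaging
togo(env,-.003,-0.001,.042)
c=imaging.camera('top');cv2.imwrite('pics/t2.png',cv2.resize(cv2.cvtColor(c['frame'],cv2.COLOR_RGB2BGR)[155:225,188:302],None,fx=7,fy=7,interpolation=2))
togo(env,-.003,-0.001,.042)"
```

```text
t: 4.33
position: [0.5811, -0.0468, 0.0561]
orientation: [0.491, -0.503, 0.516, -0.489]
contact_force: [-10.9, -17.6, 28.1]
finger_gap: 0.0202
t 4.33 tip jig mm [-88.   -7.6  42.1] units shift [-0.12  3.41 -0.  ] turn [ 0.21  0.15 -0.04] F [-10.9 -17.6  28.1] gap 0.0202
t 4.38 tip jig mm [-87.6  -7.8  42.1] units shift [-0.13  3.39 -0.01] turn [ 0.21  0.16 -0.05] F [ -7.3 -14.5  23.8] gap 0.0202
```

View pics/t2.png

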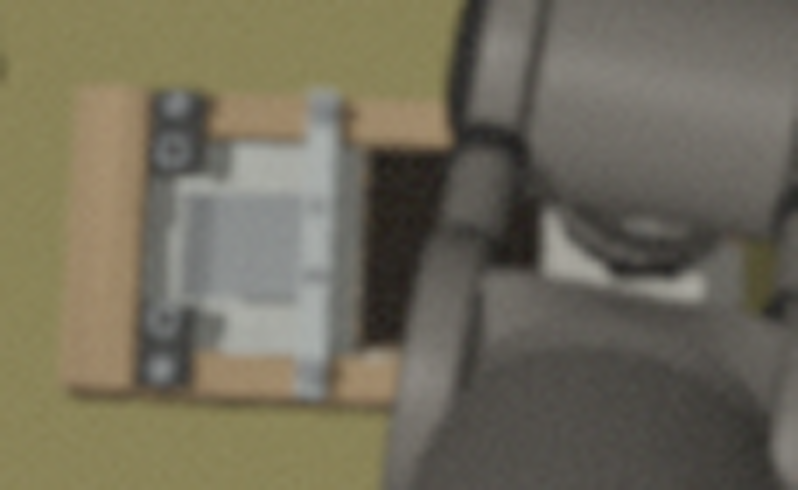

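```bash
python3 -m handwheel '[-0.2,0.35,-0.15,0.2,0.15,0,-0.2,0.35,-0.15,0.2,0.15,0,-0.2,0.35,-0.15,0.1,0.1,0,-0.15,0.35,-0.15,0.1,0.05,0]'
python3 -c "
from h import *; from plant import env,imaging
togo(env,-.003,-0.001,.042)"
```

```text
t: 4.72
position: [0.5783, -0.0256, 0.0563]
orientation: [0.483, -0.506, 0.514, -0.497]
contact_force: [-0.3, -11.9, 20.6]
finger_gap: 0.0204
t 4.72 tip jig mm [-66.9  -3.9  42.3] units shift [-0.01  2.56 -0.01] turn [-0.08  0.31 -0.03] F [ -0.3 -11.9  20.6] gap 0.0204
```

```bash
python3 -m handwheel '[-0.12,0.35,-0.18,0,0.2,0,-0.12,0.35,-0.18,0,0.2,0,-0.12,0.35,-0.18,0.05,0.15,0,-0.1,0.35,-0.18,0.05,0.1,0]'
python3 -c "
from h import *; from plant import env,imaging
togo(env,-.003,-0.001,.042)
c=imaging.camera('top');cv2.imwrite('pics/t3.png',cv2.resize(cv2.cvtColor(c['frame'],cv2.COLOR_RGB2BGR)[155:225,188:302],None,fx=7,fy=7,interpolation=2))
togo(env,-.003,-0.001,.042)"
```

```text
t: 5.05
position: [0.5818, -0.0061, 0.0562]
orientation: [0.49, -0.502, 0.517, -0.491]
contact_force: [-3.6, -18.1, 26.7]
finger_gap: 0.02
t 5.05 tip jig mm [-47.3  -6.6  42.2] units shift [-0.15  1.78 -0.01] turn [ 0.2   0.23 -0.06] F [ -3.6 -18.1  26.7] gap 0.02
t 5.1 tip jig mm [-46.6  -6.7  42.1] units shift [-0.15  1.75 -0.01] turn [ 0.2   0.23 -0.06] F [ -1.9 -14.5  25.3] gap 0.0199
```

View pics/t3.png

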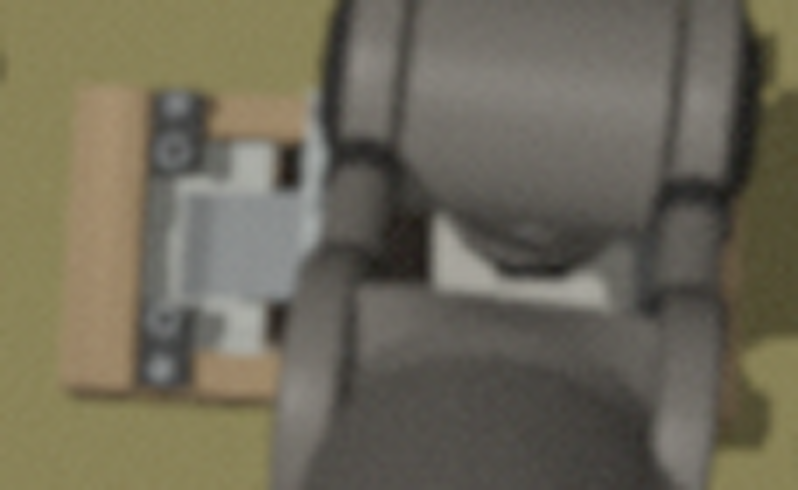

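The plate's front edge now shows beyond the bar at col ~277 (jig x ≈ 60), square in the channel and under the bar. I'll keep sliding.

```bash
python3 -m handwheel '[-0.2,0.35,-0.2,0.15,0.2,0,-0.2,0.35,-0.2,0.15,0.2,0,-0.15,0.35,-0.2,0.1,0.15,0,-0.12,0.35,-0.2,0.1,0.1,0]'
python3 -c "
from h import *; from plant import env,imaging
togo(env,-.003,-0.001,.042)"
```

```text
t: 5.43
position: [0.5833, 0.0075, 0.0561]
orientation: [0.49, -0.501, 0.516, -0.492]
contact_force: [-5.6, -23.9, 30.4]
finger_gap: 0.0201
t 5.43 tip jig mm [-33.6  -7.5  42.1] units shift [-0.21  1.23 -0.  ] turn [ 0.2   0.25 -0.12] F [ -5.6 -23.9  30.4] gap 0.0201
```

```bash
python3 -m handwheel '[-0.25,0.45,-0.18,0.2,0.2,0.05,-0.25,0.45,-0.18,0.2,0.2,0.05,-0.2,0.45,-0.18,0.1,0.15,0,-0.2,0.45,-0.18,0.1,0.15,0]'
python3 -c "
from h import *; from plant import env,imaging
togo(env,.006,-0.001,.042)"
```

```text
t: 5.77
position: [0.5808, 0.033, 0.0562]
orientation: [0.488, -0.502, 0.511, -0.498]
contact_force: [3.7, -18.8, 21.1]
finger_gap: 0.0204
t 5.77 tip jig mm [-8.2 -3.9 42.2] units shift [-0.09  0.57 -0.01] turn [-0.    0.27 -0.2 ] F [  3.7 -18.8  21.1] gap 0.0204
```

```bash
python3 -m handwheel '[-0.1,0.35,-0.2,0.05,0.2,0.05,-0.1,0.35,-0.2,0.05,0.2,0.05,-0.1,0.35,-0.2,0.05,0.1,0.05]'
python3 -c "
from h import *; from plant import env,imaging
togo(env,.006,-0.001,.042)"
python3 -m handwheel '[-0.1,0.35,-0.2,0.1,0.2,0,-0.1,0.35,-0.2,0.1,0.2,0]'
python3 -c "
from h import *; from plant import env,imaging
togo(env,.006,-0.001,.042)
c=imaging.camera('side');cv2.imwrite('pics/s4.png',cv2.resize(cv2.cvtColor(c['frame'],cv2.COLOR_RGB2BGR)[140:240,190:310],None,fx=6,fy=6,interpolation=2))
togo(env,.006,-0.001,.042)"
```

```text
t: 6.02
position: [0.5847, 0.044, 0.0561]
orientation: [0.496, -0.497, 0.51, -0.496]
contact_force: [-4.8, -21.5, 30.5]
finger_gap: 0.0203
t 6.02 tip jig mm [ 2.9 -7.3 42.1] units shift [-0.25  0.13 -0.  ] turn [ 0.18  0.18 -0.38] F [ -4.8 -21.5  30.5] gap 0.0203
t: 6.18
position: [0.5853, 0.0484, 0.0561]
orientation: [0.502, -0.498, 0.508, -0.492]
contact_force: [-10.7, -44.9, 31.9]
finger_gap: 0.0202
t 6.18 tip jig mm [ 7.3 -7.8 42.1] units shift [-0.27 -0.04 -0.01] turn [ 0.28 -0.02 -0.42] F [-10.7 -44.9  31.9] gap 0.0202
t 6.23 tip jig mm [ 7.2 -7.8 42.2] units shift [-0.27 -0.04 -0.01] turn [ 0.28 -0.03 -0.42] F [-10.  -33.6  33.7] gap 0.0199
```

View pics/s4.png

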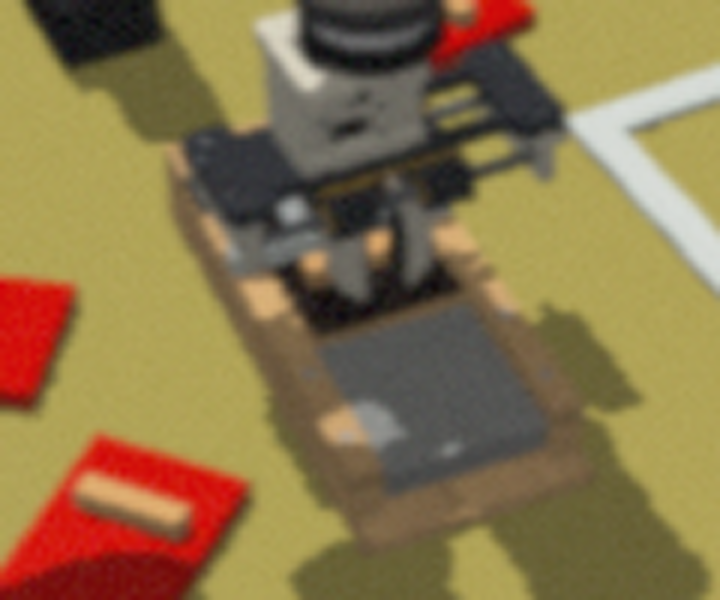

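The push force jumped to 45 N at tip jig x 7.3 mm (home predicts about 6.5). The side view shows the plate off the pad and the pad exposed behind it. One more firm push, then unload, lift and look.

```bash
python3 -m handwheel '[-0.1,0.35,-0.15,0,0,0.1,-0.1,0.35,-0.15,0,0,0.1]'
python3 -c "
from h import *; from plant import env
togo(env,.006,-0.001,.042)"
python3 -m handwheel '[0,0,0,0,0,0,0,-0.02,0.1,0,0,0,0,-0.05,0.2,0,0,0,0,-0.1,0.4,0,0,0,0,-0.2,0.8,0,0,0,0,-0.5,1,0,0,0,0,-1,1,0,0,0,0,-1,1,0,0,0,0,-1,1,0,0,0,0,0,0,0,0,0]'
python3 - <<'E'
from h import *; from plant import env,imaging
togo(env,.006,-0.001,.042)
s=env.sense();c=imaging.camera("wrist")
cv2.imwrite("pics/w5.png",cv2.cvtColor(c["frame"],cv2.COLOR_RGB2BGR))
E
```

```text
t: 6.4
position: [0.5853, 0.0485, 0.0563]
orientation: [0.508, -0.486, 0.513, -0.491]
contact_force: [-4.4, -37.4, 21.2]
finger_gap: 0.0201
t 6.4 tip jig mm [ 7.4 -7.8 42.3] units shift [-0.27 -0.05 -0.01] turn [ 0.63  0.13 -0.6 ] F [ -4.4 -37.4  21.2] gap 0.0201
t: 7.23
position: [0.5841, -0.0513, 0.2022]
orientation: [0.51, -0.486, 0.511, -0.492]
contact_force: [1.3, -0.3, -0.1]
finger_gap: 0.0203
t 7.23 tip jig mm [-92.4 -10.8 188.2] units shift [-0.23  3.95 -5.85] turn [ 0.63  0.1  -0.67] F [ 1.3 -0.3 -0.1] gap 0.0203
```

View pics/w5.png

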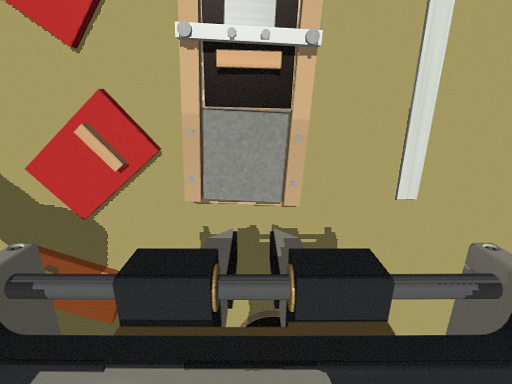

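The wrist view shows the plate's rear edge at (204,106)–(291,109), roughly parallel to the bar, with the whole pad clear behind it. I'll raise and back away, then check the front from the top.

```bash
python3 -m handwheel '[-1,-1,0.5,0,0,0,-1,-1,0.5,0,0,0,-1,-1,0.5,0,0,0,-1,-1,0,0,0,0,-1,-1,0,0,0,0,-1,-1,0,0,0,0,-0.5,-1,0,0,0,0,-0.5,-1,0,0,0,0,0,0,0,0,0,0]'
python3 - <<'E'
from h import *; from plant import env,imaging
togo(env,.006,-0.001,.042)
c=imaging.camera("top")
cv2.imwrite("pics/t6.png",cv2.resize(cv2.cvtColor(c["frame"],cv2.COLOR_RGB2BGR)[155:225,188:302],None,fx=7,fy=7,interpolation=2))
# predicted crop pixels for home plate rear edge, cleat, pad up/down edges
def J(x,y,z): return O+F*x/1e3+S*(y-1)/1e3+[0,0,z/1e3]
for n,p in dict(rear_home=(-22,0,42),cleat_rear_top=(16,0,54),cleat_front_top=(30,0,54),front_home=(118,35,42),pad_rear_up=(-126,0,39),pad_rear_down=(-126,0,30)).items():
    print(n,((proj(c,J(*p))[0]+.5-[188,155])*7).round(0))
E
```

```text
t: 8.03
position: [0.3995, -0.2424, 0.231]
orientation: [0.513, -0.489, 0.5, -0.497]
contact_force: [-0.1, -0.5, 0.8]
finger_gap: 0.0202
t 8.03 tip jig mm [-291.   165.6  217. ] units shift [ 7.16 11.59 -7.  ] turn [ 0.4  -0.08 -0.9 ] F [-0.1 -0.5  0.8] gap 0.0202
rear_home [471. 253.]
cleat_rear_top [382. 245.]
cleat_front_top [349. 244.]
front_home [141. 322.]
pad_rear_up [713. 263.]
pad_rear_down [712. 266.]
```

View pics/t6.png

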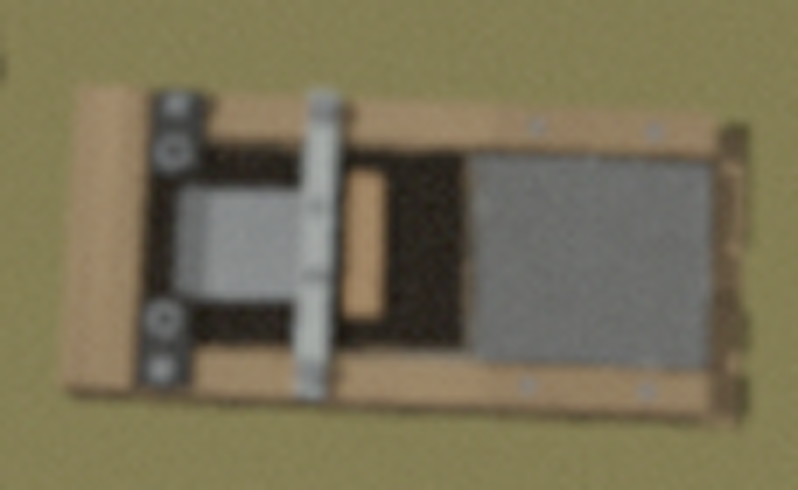

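The top view agrees with home: rear edge at col 468 (predicted 471), cleat at cols 344–386 (predicted 349–382), and dark film right up to the stop at col ~143. One side view to check the pad's height.

```bash
python3 - <<'E'
from h import *; from plant import env,imaging
c=imaging.camera("side")
im=cv2.resize(cv2.cvtColor(c["frame"],cv2.COLOR_RGB2BGR)[150:230,210:295],None,fx=7,fy=7,interpolation=2)
def J(x,y,z): return O+F*x/1e3+S*(y-1)/1e3+[0,0,z/1e3]
for z,col in ((39,(0,255,0)),(30,(255,0,255))):
    for y in (45,-45):
        for x in (-126,-26):
            u=(proj(c,J(x,y,z))[0]+.5-[210,150])*7; cv2.circle(im,tuple(int(a) for a in u),3,col,-1)
cv2.imwrite("pics/s7.png",im)
E
```

```text
(no output)
```

View pics/s7.png

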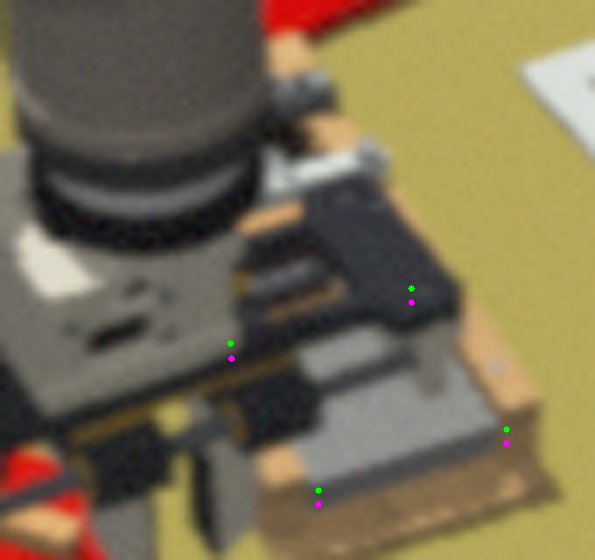

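The pad's top rear edge lies at or above the green "up" marks, from about (305,478) to (503,417), and its rear face is exposed. So the pad is up. Nothing is touching the robot, so I'm handing in.

```bash
python3 -c "
from plant import env
s=env.sense();print(s['t'],s['contact_force'].round(1));print(env.close_job())"
```

```text
8.1333 [-0.1  0.   0.5]
the job is handed in; nothing more can be done
None
```

The plate is home against the end stop and the pad has sprung back up behind it. I handed the job in at about 8.1 s, with no verdict reported.

**What I did:** I pressed the plate fully down on its shelf (fingertips at jig z about 42 mm, 17–44 N). I kept it pressed while sliding it under the bar and leaf spring until it met the stop, where the push force jumped to about 45 N. Then I unloaded, lifted straight off and backed away.

**Last checks:**
- **Home:** In the top view, the rear edge and cleat are within about 1–2 mm of where they should be when home. The front edge is at the stop and the plate looks straight.
- **Pad:** In the side view, its top is at or slightly above the height expected when it is up, allowing for calibration.
- **Robot:** It is clear of everything, with the wrist force near zero.

**What was off:** While sliding, the fingertips drifted up to about 8 mm sideways and tilted 1–2°. I corrected this only partly, and it did not visibly affect the plate. I did not measure the bystanders' positions again at the end; the arm only came down at the jig and otherwise stayed at tip heights of about 0.2 m.

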